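# Spent cells into the battery safe

### The job

Put the two spent lithium cells into the steel battery safe without picking anything up. With the fingertips, first push both cells off the landing so that they roll down the chute and wait against the closed flap; then press down the long end of the lever to raise the heavy flap, keep it down until both cells have rolled inside, and ease it back up so that the flap shuts without slamming. Leave the lever lying in its notched stand, do not touch the flap yourself, and leave the other things on the bench where they are.

Things in the scene. Friction and masses are not known exactly. Their poses are not given: they have to be found in the camera images.
- safe: Battery safe: grey sheet-steel unit, 390 x 170 mm, 102 mm high, fixed to the bench. Origin on the bench, on its middle line; x runs from its near end to its rear, y to its left, z up. In its frame: landing x -0.225 to -0.125, chute from there on, closed box x -0.030 to 0.155 under the flap, lever on its right (-y)
- landing (a point): Centre of the flat landing where the cells lie, (-0.175, 0, 0.080) in the safe's frame, axes as the safe's: 100 mm long, 78 mm wide inside, side rims 8 mm high, lip at its near end 4 mm high
- crest (a point): Middle of the landing's far edge, (-0.125, 0, 0.080) in the safe's frame. From here the chute falls at 22 degrees, between walls 16 mm high, to the flap 97 mm further on and under it into the box
- flap (a joint): Heavy hinged steel flap over the box, about 1.5 kg: rad, 0 = shut, grows as it opens upward, stop at 0.6; falls shut by its weight. Hinge at x 0.102, z 0.096 of the safe. Its downturned lip stops the cells; they pass under it from about 0.15 on, 0.3 leaves plenty of room
- flap_lip (a point): Middle of the lower edge of the flap's lip; shut, it is at (-0.028, 0, 0.045) in the safe's frame, 4 mm above the chute
- lever: Dark steel bar lever, 310 mm long, 14 mm wide, 0.42 kg, loose: its 10 mm cross pin lies in the open notch of a two-plate stand beside the chute. Origin on the pin's axis; axes parallel to the safe's at rest, long end to -x, 0.12 rad up. Its short end (67 mm) lies under a lug on the flap, 54 mm from the hinge: the flap turns about 1.2 times as far as the lever
- lever_pad (a point): Middle of the upper face of the black ribbed rubber pad (48 x 36 mm) on the lever's long end, where it is pressed: at rest 129 mm above the bench, 212 mm from the pin. Pressing takes about 3 to 8 N; 55 mm down opens the flap to about 0.3. The flap's weight brings it back up
- notch (a point): Where the pin's axis belongs in the notch of the stand, (-0.020, -0.075, 0.092) in the safe's frame; notch 11.5 mm wide, 12 mm deep, open at the top
- cell_front: Blue-wrapped cylindrical cell, 18.4 mm in diameter, 65 mm long, about 47 g, lying across the landing nearer the flap. Origin in its middle, long axis y. It rolls
- cell_rear: The same kind of cell, lying 29 to 51 mm nearer the robot than the first (centre to centre). Behind it are 25 to 36 mm of free landing, then the open near end
- battery_9v: Bystander: 9 V block battery standing on end, 18 x 27 x 49 mm, left of the landing; origin under its middle
- tape_roll: Bystander: roll of black tape lying flat, 57 mm across, 19 mm high, left of the box; origin under its middle
- adapter: Bystander: white plug-in supply, 38 x 50 x 56 mm, right of the box; origin under its middle
- eraser: Bystander: eraser in a card sleeve, 20 x 42 x 13 mm, right of the lever; origin under its middle
Mind the look-alikes: they are no part of the job. Leave any orange or white look-alike of the cell_rear alone.

How it is judged:
On the way, in this order (a step that is already met when the one before it is completed fails the run):
1. both cells lie on the chute against the shut flap (x of cell_front in the frame of safe between -0.085 and -0.025 m and x of cell_rear in the frame of safe between -0.085 and -0.025 m and z of each of cell_front, cell_rear in the frame of safe above 0.04 m and value of joint flap below 0.03 rad), for 0.2 s.
2. the fingers press the lever and the flap lifts (value of joint flap above 0.05 rad and contact force between the fingers and lever above 0.5 N).
3. both cells are inside the box (x of cell_front in the frame of safe between 0 and 0.155 m and x of cell_rear in the frame of safe between 0 and 0.155 m and z of cell_front in the frame of safe between 0 and 0.06 m and z of cell_rear in the frame of safe between 0 and 0.06 m), for 0.1 s.
At the end, for the whole second after the job is handed in: Both cells lie at rest inside the closed part of the safe (past the flap's lip), the flap is shut (joint under 0.03 rad), the lever's pin lies in its notch (within 6 mm) and its long end is up again (pad over 115 mm above the bench) (all of step 3 and value of joint flap below 0.03 rad and distance between lever and notch below 0.006 m and linear speed of each of cell_front, cell_rear below 0.02 m/s and height (world z) of lever_pad above 0.115 m); the robot touches nothing.
It fails at once if a cell is lifted more than 20 mm off the landing (z of any of cell_front, cell_rear in the frame of safe above 0.1092 m).
It fails at once if the lever is lifted or shoved out of its notch (pin more than 10 mm off) (distance between lever and notch above 0.01 m).
It fails at once if the robot touches the flap (contact force between any of the arm, the fingers and flap above 1 N).
It fails at once if the flap slams (falls faster than 2.5 rad/s) (velocity of joint flap below -2.5 rad/s).
It fails at once if a bystander is moved more than 20 mm (distance of any of battery_9v, tape_roll, adapter, eraser from where it was at the start of the episode above 0.02 m).
It also fails if it takes over 48 s, if anything falls off the work surface, if the arm or the gripper's body presses on something with over 40 N, if the wrist force passes 120 N, or if a joint passes its speed limit or range.

### The arm

A 6-joint arm with a two-finger parallel gripper is mounted at the origin on a cart in front of the work surface, level with it; the furniture and walls round the work are solid. World frame = base frame: x ahead of the robot, y to its left, z up, the work surface at z = 0. Lengths are in m, angles in rad, forces in N, time in s.
With the tool pointing down it reaches from about 0.375 to 0.9 m from the base axis. Payload 3.1 kg.
Tool frame: the origin (TCP) lies between the finger pads; the fingertips stand robot.finger_overhang ahead of it and the grasp point (between the pads) lies 3 mm ahead of it (robot.finger_overhang is the distance from the TCP to the fingertips, in m); z points along the fingers, y is the line along which they close (so a half turn about z gives the same grasp; the last joint's range is limited). The gripper opens to 87 mm and grips with 3 to 60 N. Pads are 19 mm wide; open, the fingers measure 117 mm over their backs; the gripper's body (75 mm by 190 mm) begins 51 mm behind the grasp point.
Start: joints at [1.133, 0.527, 1.433, -0, 1.181, -0.178], TCP at [0.161, 0.604, 0.245] pointing down, gripper open.
Joint ranges: [-3.08, 3.08], [-0.75, 2.2], [0.22, 2.44], [-1.43, 4.57], [0, 2.65], [-2.85, 2.85]. Speed limits (rad/s): [2.79, 2.79, 3.14, 3.14, 3.14, 3.14].

### API

Orientations are given as a unit quaternion [x, y, z, w].
In Python, from rig import get_obs, vision, hand_in, nets, robot gives the robot as it stands.
- The arm moves only by the tool apply_moves, never from a script. Its argument "series" is a list of rows, each an object with "offset": the shift along the world's x, y, z in cm, a list of three; "rot": the turn, a rotation vector about the world's x, y, z in degrees, a list of three. A call has 1 to 20 rows; each row is the pose to reach, as a shift and turn from the pose commanded when the call began; what a row does not reach only later rows make up. A row lasts 1/10 s, in which the tool goes at most 50 mm and 8.59 degrees, less where a joint would pass 70% of its speed; a pose out of reach is approached as far as the arm can. A call with a gripper value outside its range is refused whole. "hand" is the opening, from 0 (shut) to 1 (fully open), set as the call begins (left out, the last holds). The fingers move at their own pace and stop on an object; "newtons" is the grip in N (left out, the last holds). Time passes only in rows, so rows that repeat a pose let the fingers close. It gives the time, the measured TCP pose, the force, the opening and the grip force at its end, in the units of the state.
- get_obs(): the state, without advancing time (a new reading comes with each control period).
- vision.camera(name): name is "scene" or "top" or "wrist"; returns the picture (480x640x3 uint8, red, green, blue); there is no depth.
- vision.calibration(name): a dict with "K" (3x3 intrinsics, pixels), "R" (3x3) and "t" (3): a world point X has camera coordinates R X + t. Camera axes: x right, y down, z forward; pixel columns grow to the right and rows downward; lengths in m; the calibration is good to about 2 mm. A picture is of the moment at which its call begins: read the wrist's pose just before it. calibration takes no time and is no camera call; for the wrist camera it gives the pose at the moment of the call.
- hand_in(): hands the job in; it is judged then, once.
Trained networks look in the newest picture that a camera, given by its name, has taken for a name from the list of things; names that differ only in an ending like _2 or _b are one class to them, and where a whole thing is asked for, a point or a joint stands for the part that bears it (a point fixed in the world has none). Each returns a list of dicts, best first, with "conf" (0 to 1); they miss things now and then, are a little off and sometimes report something else, mostly with a low value. They report only what shows in the picture. A call takes as long as a camera call. They do not tell look-alikes from the thing itself.
- nets.search_frame(camera, query): "centre" ([x, y, z] in m, in world coordinates, good to about 4 mm: the middle of the surface that is visible of it).
- nets.spot_point(camera, query): "centre" ([x, y, z] in m, in world coordinates, good to about 4 mm: a listed point, or the origin of a listed thing).
The state is a dict: "time": time; "q": joint angles; "joint_velocities": joint speeds; "joint_torque": joint torques, N m; "position": TCP position; "tool_rot": TCP orientation; "ft_force": force on the tool from outside, world axes, zero at the start; "moment": the same for the moment, N m; "grip_width": finger opening in m; "grip_force": force on a finger pad.
Only numpy, scipy, OpenCV 4.12 (cv2) and the standard library are available. Lean on these libraries where they do the work, as an engineer would, in place of code of your own. Each camera call takes 0.05 s, during which the arm holds its last target. There are 200 camera calls.

## Working session

There is one attempt and no reset: what is moved stays moved. The work goes in short steps, Python scripts to look and compute and a tool call to move; the robot and the scene stay as the last step left them, time stands still between calls to the robot, and variables do not carry over. Pictures are saved under pics/ and viewed, at most 10 in all, crops included, and the job is handed in when it is done.

Besides the shell and the picture viewer there is one more tool, called after "Request:" as name(argument=value, ...), one argument or row to a line, values as JSON. apply_moves: Moves the arm, as the interface text tells. Its arguments: {"type":"object","properties":{"series":{"type":"array"},"hand":{"type":"number"},"newtons":{"type":"number"}},"required":["series"]}

```bash
ls; mkdir -p pics
cat > h.py <<'E'
import numpy as np, cv2
from rig import get_obs, vision, hand_in, nets, robot
def shot(cam,name):
    im=vision.camera(cam); cv2.imwrite(f'pics/{name}.png',im[:,:,::-1]); return im
def proj(cam,X):
    c=vision.calibration(cam); p=np.asarray(c['K'])@(np.asarray(c['R'])@np.asarray(X)+np.asarray(c['t'])); return p[:2]/p[2]
E
python3 - <<'E'
from h import *
o=get_obs(); print(o['time'],o['position'],o['tool_rot'],robot.finger_overhang)
for cam in ['scene','top']:
    shot(cam,cam+'0')
    for q in ['landing','crest','flap_lip','lever_pad','notch','cell_front','cell_rear','safe']:
        r=nets.spot_point(cam,q)
        print(cam,q,[(np.round(d['centre'],4).tolist(),round(d['conf'],2)) for d in r[:4]])
E
```

```text
pics
0.0 [0.16023726 0.60340979 0.24358316] [ 1.29542273e-01  9.91573319e-01 -1.01714515e-03 -3.42049846e-04] 0.022
scene landing [([0.5001, -0.0172, 0.0739], 0.65)]
scene crest [([0.5464, -0.0066, 0.0837], 0.72)]
scene flap_lip [([0.6375, 0.0267, 0.0455], 0.87)]
scene lever_pad [([0.4693, -0.1117, 0.1292], 0.86)]
scene notch [([0.6746, -0.0429, 0.0957], 0.88), ([0.5491, -0.0037, 0.0806], 0.49)]
scene cell_front [([0.5281, -0.0064, 0.0939], 0.78)]
scene cell_rear [([0.4278, -0.1821, 0.0092], 0.9), ([0.3366, 0.0593, 0.0064], 0.87), ([0.4873, -0.0226, 0.0913], 0.65), ([0.3603, -0.0954, 0.0094], 0.57)]
scene safe [([0.6619, 0.0384, 0.005], 0.84)]
top landing [([0.4986, -0.0233, 0.0801], 0.89)]
top crest [([0.5471, -0.0038, 0.0787], 0.86)]
top flap_lip [([0.6361, 0.0305, 0.0462], 0.77)]
top lever_pad []
top notch [([0.6729, -0.0413, 0.0927], 0.63), ([0.6412, 0.1874, 0.0024], 0.41)]
top cell_front [([0.5281, -0.0065, 0.0908], 0.69)]
top cell_rear [([0.362, -0.0954, 0.0092], 0.84), ([0.4896, -0.0223, 0.0883], 0.83), ([0.3419, 0.0625, 0.0134], 0.8), ([0.4267, -0.1837, 0.012], 0.76)]
top safe [([0.6651, 0.0391, -0.0008], 0.95), ([0.4904, -0.0246, 0.087], 0.66)]
```

View pics/scene0.png

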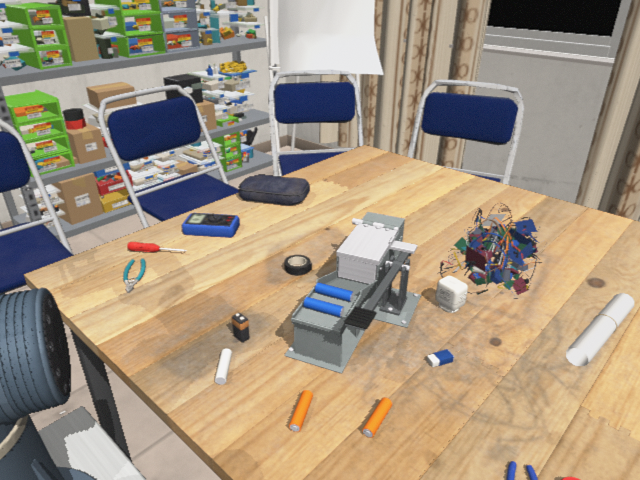

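View pics/top0.png

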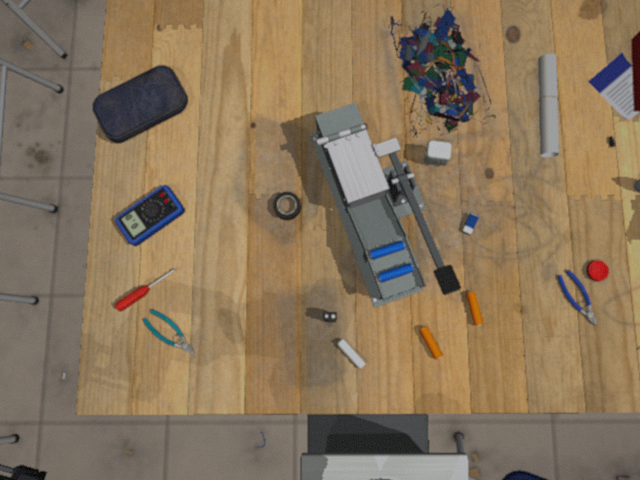

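Run:
```python
from h import *
from scipy.optimize import least_squares
loc=dict(landing=(-.175,0,.08),crest=(-.125,0,.08),lip=(-.028,0,.045),notch=(-.02,-.075,.092),safe=(0,0,0))
obs=[('landing',(.5001,-.0172)),('landing',(.4986,-.0233)),('crest',(.5464,-.0066)),('crest',(.5471,-.0038)),('lip',(.6375,.0267)),('lip',(.6361,.0305)),('notch',(.6746,-.0429)),('notch',(.6729,-.0413)),('safe',(.6619,.0384)),('safe',(.6651,.0391))]
def f(p):
    c,s=np.cos(p[2]),np.sin(p[2]);R=np.array([[c,-s],[s,c]])
    return np.concatenate([R@np.array(loc[n][:2])+p[:2]-o for n,o in obs])
r=least_squares(f,[.66,.04,.4]);p=r.x;print(p,np.degrees(p[2]),np.round(r.fun*1000,1))
c,s=np.cos(p[2]),np.sin(p[2]);R=np.array([[c,-s],[s,c]])
for n,w in dict(front=(.5281,-.0065),rear=(.4885,-.0225),pad=(.4693,-.1117)).items(): print(n,R.T@(np.array(w)-p[:2]))
W=lambda x,y,z:np.append(R@[x,y]+p[:2],z)
for q in [(-.225,0,.08),(-.23,-.075,.129),(-.125,0,.08)]:
    print(q,W(*q),proj('top',W(*q)),proj('scene',W(*q)))
from scipy.spatial.transform import Rotation as Ro
M=Ro.from_quat(get_obs()['tool_rot']).as_matrix();print(M,np.degrees(np.arctan2(M[1,1],M[0,1])))
```

```text
[0.66446757 0.03759589 0.34469009] 19.74928714343294 [-0.3 -4.3  1.2  1.8  0.4  2.  -0.3 -0.8  0.6  1.4  2.  -2.4 -3.6  3.1
 -1.9  1.5  2.6 -0.8 -0.6 -1.5]
front [-0.14324668  0.0045771 ]
rear [-0.1859239   0.00289926]
pad [-0.23413568 -0.07456624]
(-0.225, 0, 0.08) [ 0.45270202 -0.03843273  0.08      ] [403.68803071 291.9203806 ] [315.9802866  325.30178661]
(-0.23, -0.075, 0.129) [ 0.47333899 -0.11071078  0.129     ] [446.49914452 277.45978883] [361.62744921 314.08791583]
(-0.125, 0, 0.08) [ 0.54682004 -0.00464223  0.08      ] [384.47245619 242.75822503] [338.61753996 291.51391851]
[[-9.66437138e-01  2.56903200e-01  6.60395335e-05]
 [ 2.56903203e-01  9.66437138e-01  4.30107796e-05]
 [-5.27734508e-05  5.85329824e-05 -9.99999997e-01]] 75.11361194196733
```

The scene view shows the safe in the middle with the two blue cells on the landing at about (325,300). The lever pad is at (360,316). The orange and white look-alikes lie on the bench, well clear. The networks' fit agrees with both pictures: the safe is at (0.664, 0.038) with a yaw of 19.7°.

Next I'll move above the landing with the fingers part open.

Request:
apply_moves(
  series=[
    {"offset": [30.5,-63.5,-4],"rot": [0,0,34.6]},
    {"offset": [30.5,-63.5,-4],"rot": [0,0,34.6]},
    {"offset": [30.5,-63.5,-4],"rot": [0,0,34.6]},
    {"offset": [30.5,-63.5,-4],"rot": [0,0,34.6]},
    {"offset": [30.5,-63.5,-4],"rot": [0,0,34.6]},
    {"offset": [30.5,-63.5,-4],"rot": [0,0,34.6]},
    {"offset": [30.5,-63.5,-4],"rot": [0,0,34.6]},
    {"offset": [30.5,-63.5,-4],"rot": [0,0,34.6]},
    {"offset": [30.5,-63.5,-4],"rot": [0,0,34.6]},
    {"offset": [30.5,-63.5,-4],"rot": [0,0,34.6]},
    {"offset": [30.5,-63.5,-4],"rot": [0,0,34.6]},
    {"offset": [30.5,-63.5,-4],"rot": [0,0,34.6]},
    {"offset": [30.5,-63.5,-4],"rot": [0,0,34.6]},
    {"offset": [30.5,-63.5,-4],"rot": [0,0,34.6]},
    {"offset": [30.5,-63.5,-4],"rot": [0,0,34.6]},
    {"offset": [30.5,-63.5,-4],"rot": [0,0,34.6]},
    {"offset": [30.5,-63.5,-4],"rot": [0,0,34.6]},
    {"offset": [30.5,-63.5,-4],"rot": [0,0,34.6]},
    {"offset": [30.5,-63.5,-4],"rot": [0,0,34.6]},
    {"offset": [30.5,-63.5,-4],"rot": [0,0,34.6]},
  ],
  hand=0.3,
)

```text
time: 2.9
position: [0.465, -0.0297, 0.2047]
tool_rot: [-0.172, 0.985, 0.0, -0.0]
ft_force: [0.6, 1.1, -0.5]
grip_width: 0.0261
grip_force: 0.0
```

Run:
```python
from h import *
from scipy.spatial.transform import Rotation as Ro
o=get_obs();M=Ro.from_quat(o['tool_rot']).as_matrix()
print(o['time'],o['position'],np.degrees(np.arctan2(M[1,1],M[0,1])),M[:,2],o['grip_width'],o['ft_force'])
shot('wrist','w1')
for q in ['landing','cell_front','cell_rear','lever_pad','crest']:
    print(q,[(np.round(d['centre'],4).tolist(),round(d['conf'],2)) for d in nets.spot_point('wrist',q)[:4]])
for X in [(.5281,-.0065,.0892),(.4885,-.0225,.0892),(.4715,-.111,.129),(.4527,-.0384,.08)]: print(proj('wrist',X))
```

```text
2.9 [ 0.46499371 -0.02972256  0.20472376] 109.83216091884745 [-1.83971207e-04  1.30777204e-04 -9.99999975e-01] 0.026094308021718436 [ 0.57690485  1.08351283 -0.48141814]
landing []
cell_front [([0.5312, -0.0078, 0.0915], 0.75)]
cell_rear [([0.361, -0.0979, 0.007], 0.93), ([0.4276, -0.1842, 0.0086], 0.86), ([0.483, -0.024, 0.0853], 0.79), ([0.3382, 0.0636, 0.0062], 0.64)]
lever_pad []
crest [([0.5458, -0.0027, 0.0771], 0.62), ([0.529, -0.0079, 0.0933], 0.38)]
[326.64919583 328.41776055]
[324.62621956 278.32521898]
[202.50625018 230.48906665]
[320.98302045 226.69691565]
```

View pics/w1.png

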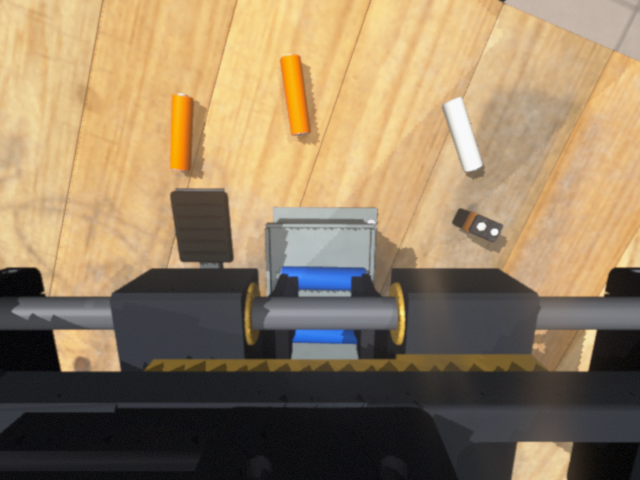

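The wrist view matches the fit: the rear cell is at (323,278), the landing's near edge at row 227 and the pad at (202,230). I'll lower the fingers behind the rear cell, keeping the tips just above the near lip.

Request:
apply_moves(
  series=[
    {"offset": [-0.25,-0.2,-3]},
    {"offset": [-0.25,-0.2,-6]},
    {"offset": [-0.25,-0.2,-8]},
    {"offset": [-0.25,-0.2,-9]},
    {"offset": [-0.25,-0.2,-9.7]},
    {"offset": [-0.25,-0.2,-9.7]},
    {"offset": [-0.25,-0.2,-9.7]},
  ],
)

```text
schema error: expected keys offset, rot
```

Run:
```python
from h import *
o=get_obs();print(o['time'],o['position'],o['ft_force'],o['grip_width'])
im=vision.camera('scene'); c=im[230:380,240:440]; cv2.imwrite('pics/s2.png',cv2.resize(c,None,fx=4,fy=4,interpolation=cv2.INTER_CUBIC)[:,:,::-1])
```

```text
3.2 [ 0.46548881 -0.03080588  0.20458275] [-0.47484956  0.54802837 -0.21574369] 0.026397657103915614
```

View pics/s2.png

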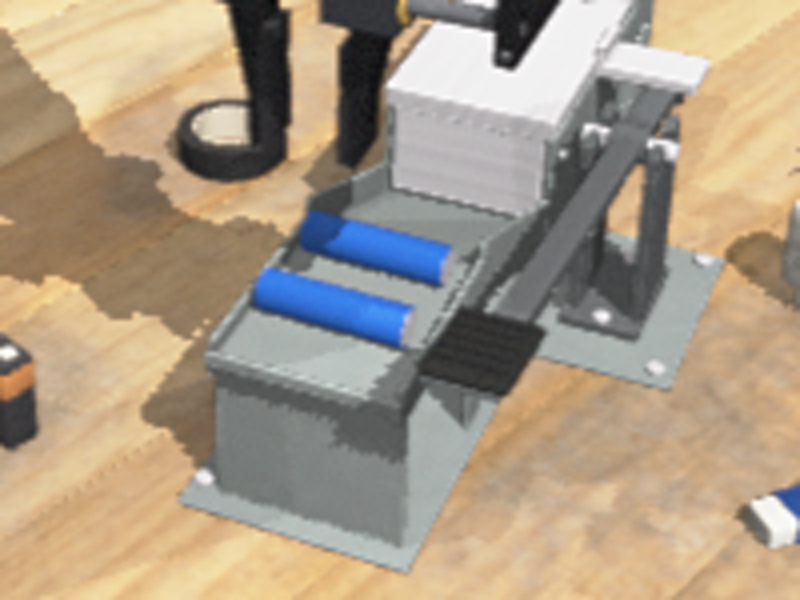

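The move was refused because each row needs "rot". The crop shows the cells undisturbed at about (330,305) and (380,245), with the lever pad at (480,350). I'll send the same descent again.

Request:
apply_moves(
  series=[
    {"offset": [-0.25,-0.1,-3],"rot": [0,0,0]},
    {"offset": [-0.25,-0.1,-6],"rot": [0,0,0]},
    {"offset": [-0.25,-0.1,-8],"rot": [0,0,0]},
    {"offset": [-0.25,-0.1,-9],"rot": [0,0,0]},
    {"offset": [-0.25,-0.1,-9.7],"rot": [0,0,0]},
    {"offset": [-0.25,-0.1,-9.7],"rot": [0,0,0]},
    {"offset": [-0.25,-0.1,-9.7],"rot": [0,0,0]},
  ],
)

```text
time: 3.95
position: [0.4636, -0.0322, 0.1081]
tool_rot: [-0.171, 0.985, -0.0, 0.001]
ft_force: [-0.1, -1.0, 0.7]
grip_width: 0.0263
grip_force: 0.0
```

Run:
```python
from h import *
o=get_obs();print(o['time'],o['position'],o['ft_force'],o['grip_width'])
im=vision.camera('scene'); c=im[230:380,240:440]; cv2.imwrite('pics/s3.png',cv2.resize(c,None,fx=4,fy=4,interpolation=cv2.INTER_CUBIC)[:,:,::-1])
```

```text
3.95 [ 0.46356305 -0.03215382  0.10806675] [-0.06729822 -0.95777586  0.66016803] 0.026300964274261526
```

View pics/s3.png

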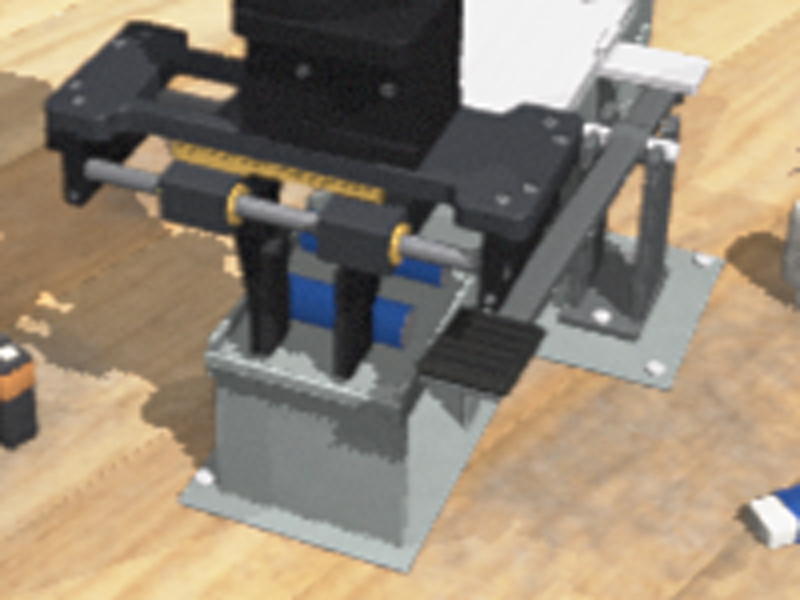

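Both fingertips stand behind the rear cell, at about (265,350) and (347,375), clear of the lip. I'll push along the safe's x axis at about 6 cm/s.

Request:
apply_moves(
  series=[
    {"offset": [0.56,0.2,0],"rot": [0,0,0]},
    {"offset": [1.13,0.41,0],"rot": [0,0,0]},
    {"offset": [1.69,0.61,0],"rot": [0,0,0]},
    {"offset": [2.26,0.81,0],"rot": [0,0,0]},
    {"offset": [2.82,1.01,0],"rot": [0,0,0]},
    {"offset": [3.39,1.22,0],"rot": [0,0,0]},
    {"offset": [3.95,1.42,0],"rot": [0,0,0]},
    {"offset": [4.52,1.62,0],"rot": [0,0,0]},
    {"offset": [5.08,1.83,0],"rot": [0,0,0]},
    {"offset": [5.65,2.03,0],"rot": [0,0,0]},
    {"offset": [6.21,2.23,0],"rot": [0,0,0]},
    {"offset": [6.78,2.43,0],"rot": [0,0,0]},
    {"offset": [7.34,2.64,0],"rot": [0,0,0]},
    {"offset": [8.0,2.87,0],"rot": [0,0,0]},
    {"offset": [8.0,2.87,0],"rot": [0,0,0]},
    {"offset": [8.0,2.87,0],"rot": [0,0,0]},
    {"offset": [8.0,2.87,0],"rot": [0,0,0]},
    {"offset": [8.0,2.87,0],"rot": [0,0,0]},
  ],
)

```text
time: 5.8
position: [0.5426, -0.0033, 0.1075]
tool_rot: [-0.171, 0.985, 0.0, -0.0]
ft_force: [0.2, 0.3, -0.0]
grip_width: 0.026
grip_force: 0.0
```

Request:
apply_moves(
  series=[
    {"offset": [-1,-0.4,4],"rot": [0,0,0]},
    {"offset": [-4,-1.5,8],"rot": [0,0,0]},
    {"offset": [-7,-4,10],"rot": [0,0,0]},
    {"offset": [-8,-8,10],"rot": [0,0,0]},
    {"offset": [-8,-11,10],"rot": [0,0,0]},
    {"offset": [-8,-11,10],"rot": [0,0,0]},
    {"offset": [-8,-11,10],"rot": [0,0,0]},
    {"offset": [-8,-11,10],"rot": [0,0,0]},
  ],
  hand=0.05,
)

```text
time: 6.6
position: [0.4625, -0.1124, 0.2073]
tool_rot: [-0.171, 0.985, 0.001, -0.0]
ft_force: [0.1, -0.3, -0.3]
grip_width: 0.0043
grip_force: 0.0
```

Run:
```python
from h import *
o=get_obs();print(o['time'],o['position'],o['ft_force'],o['grip_width'])
im=vision.camera('scene'); c=im[230:380,240:440]; cv2.imwrite('pics/s4.png',cv2.resize(c,None,fx=4,fy=4,interpolation=cv2.INTER_CUBIC)[:,:,::-1])
for cam in ['scene','top']:
  if cam=='top': shot('top','t4')
  for q in ['lever_pad','cell_front']:
    print(cam,q,[(np.round(d['centre'],4).tolist(),round(d['conf'],2)) for d in nets.spot_point(cam,q)[:4]])
```

```text
6.6 [ 0.46251821 -0.1124171   0.20729204] [ 0.13209817 -0.32435125 -0.27747676] 0.004292142084837783
scene lever_pad [([0.4675, -0.1103, 0.1298], 0.86)]
scene cell_front [([0.6235, 0.0239, 0.0568], 0.61)]
top lever_pad [([0.4699, -0.1109, 0.1334], 0.66)]
top cell_front [([0.6193, 0.0284, 0.0535], 0.7)]
```

View pics/s4.png

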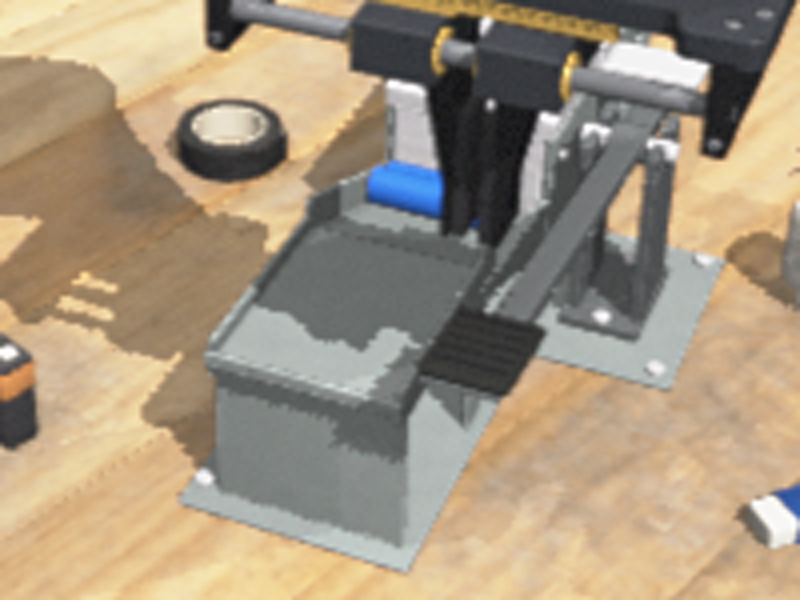

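The landing is empty and the cells wait against the flap at (410,190). The pad is at (480,350). I'll go over its middle and press it down about 58 mm.

Request:
apply_moves(
  series=[
    {"offset": [0.75,0.1,-2],"rot": [0,0,0]},
    {"offset": [0.75,0.1,-4],"rot": [0,0,0]},
    {"offset": [0.75,0.1,-5],"rot": [0,0,0]},
    {"offset": [0.75,0.1,-5.3],"rot": [0,0,0]},
    {"offset": [0.75,0.1,-5.6],"rot": [0,0,0]},
    {"offset": [0.75,0.1,-6.0],"rot": [0,0,0]},
    {"offset": [0.75,0.1,-6.5],"rot": [0,0,0]},
    {"offset": [0.75,0.1,-7.0],"rot": [0,0,0]},
    {"offset": [0.75,0.1,-7.0],"rot": [0,0,0]},
  ],
)

```text
time: 7.8
position: [0.4699, -0.1124, 0.1375]
tool_rot: [-0.171, 0.985, 0.0, -0.001]
ft_force: [-2.4, -1.7, 3.3]
grip_width: 0.0041
grip_force: 1.9
```

Request:
apply_moves(
  series=[
    {"offset": [0,0,-0.4],"rot": [0,0,0]},
    {"offset": [0,0,-0.8],"rot": [0,0,0]},
    {"offset": [0,0,-1.2],"rot": [0,0,0]},
    {"offset": [0,0,-1.6],"rot": [0,0,0]},
    {"offset": [0,0,-2.0],"rot": [0,0,0]},
    {"offset": [0,0,-2.4],"rot": [0,0,0]},
    {"offset": [0,0,-2.8],"rot": [0,0,0]},
    {"offset": [0,0,-3.2],"rot": [0,0,0]},
    {"offset": [0,0,-3.6],"rot": [0,0,0]},
    {"offset": [0,0,-4.0],"rot": [0,0,0]},
    {"offset": [0,0,-4.4],"rot": [0,0,0]},
    {"offset": [0,0,-4.4],"rot": [0,0,0]},
    {"offset": [0,0,-4.4],"rot": [0,0,0]},
    {"offset": [0,0,-4.4],"rot": [0,0,0]},
    {"offset": [0,0,-4.4],"rot": [0,0,0]},
    {"offset": [0,0,-4.4],"rot": [0,0,0]},
    {"offset": [0,0,-4.4],"rot": [0,0,0]},
    {"offset": [0,0,-4.4],"rot": [0,0,0]},
    {"offset": [0,0,-4.4],"rot": [0,0,0]},
  ],
)

```text
time: 9.7
position: [0.4703, -0.1122, 0.0935]
tool_rot: [-0.171, 0.985, 0.0, -0.0]
ft_force: [-4.1, -2.0, 4.2]
grip_width: 0.0043
grip_force: 2.5
```

Run:
```python
from h import *
o=get_obs();print(o['time'],o['position'],o['ft_force'],o['grip_width'])
im=vision.camera('scene'); c=im[190:340,240:440]; cv2.imwrite('pics/s5.png',cv2.resize(c,None,fx=4,fy=4,interpolation=cv2.INTER_CUBIC)[:,:,::-1])
for q in ['notch','cell_front','lever']:
    print(q,[(np.round(d['centre'],4).tolist(),round(d['conf'],2)) for d in nets.spot_point('scene',q)[:4]])
```

```text
9.7 [ 0.47034454 -0.11220348  0.09352267] [-4.10617158 -2.02057292  4.16806246] 0.004321736166155215
notch []
cell_front []
lever [([0.6672, -0.0377, 0.0873], 0.6)]
```

View pics/s5.png

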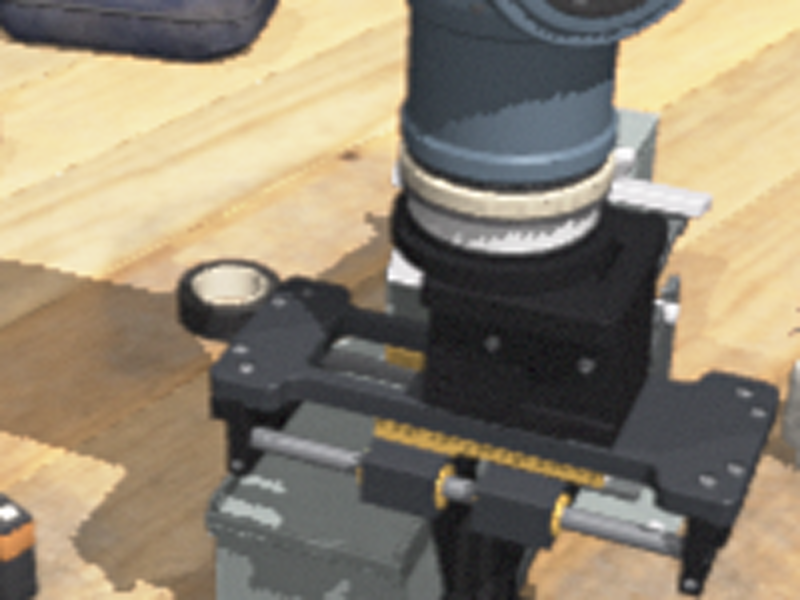

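The arm hides the flap in this view. The lever pushes back along -x because the pad moves on an arc, so I'll ease the tool back 2 mm. Then I'll check the cells from the top camera.

Request:
apply_moves(
  series=[
    {"offset": [-0.1,-0.03,0],"rot": [0,0,0]},
    {"offset": [-0.2,-0.07,0],"rot": [0,0,0]},
    {"offset": [-0.2,-0.07,-0.2],"rot": [0,0,0]},
    {"offset": [-0.2,-0.07,-0.2],"rot": [0,0,0]},
  ],
)

```text
time: 10.3
position: [0.4704, -0.1132, 0.0919]
tool_rot: [-0.171, 0.985, -0.001, 0.002]
ft_force: [-0.3, 3.3, 5.4]
grip_width: 0.0043
grip_force: 2.3
```

Run:
```python
from h import *
o=get_obs();print(o['time'],o['position'],o['ft_force'])
im=vision.camera('top'); c=im[90:310,290:490]; a=cv2.resize(c,None,fx=2.7,fy=2.7,interpolation=cv2.INTER_CUBIC)
cv2.imwrite('pics/t5.png',a[:,:,::-1])
for q in ['cell_front','cell_rear','lever']:
    print(q,[(np.round(d['centre'],4).tolist(),round(d['conf'],2)) for d in nets.spot_point('top',q)[:4]])
```

```text
10.3 [ 0.4703679  -0.1131874   0.09189397] [-0.34253013  3.26376055  5.43951844]
cell_front []
cell_rear []
lever [([0.67, -0.0382, 0.0896], 0.77)]
```

View pics/t5.png

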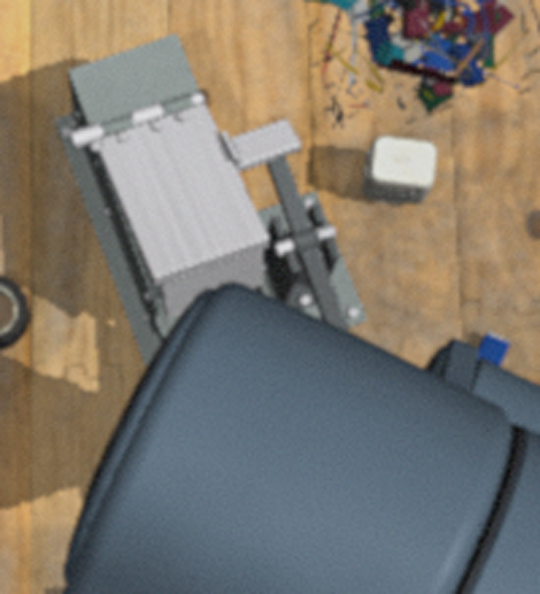

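The flap is raised, its lip face shows at (215,285), and the pin sits in the stand at (305,240). No cells show, but the arm hides the chute. I'll hold a little longer and then ease up slowly.

Request:
apply_moves(
  series=[
    {"offset": [0,0.1,0],"rot": [0,0,0]},
    {"offset": [0,0.1,0],"rot": [0,0,0]},
    {"offset": [0,0.1,0],"rot": [0,0,0]},
    {"offset": [0,0.1,0],"rot": [0,0,0]},
    {"offset": [0,0.1,0],"rot": [0,0,0]},
    {"offset": [0,0.1,0],"rot": [0,0,0]},
    {"offset": [0,0.1,0],"rot": [0,0,0]},
    {"offset": [0,0.1,0],"rot": [0,0,0]},
    {"offset": [0,0.1,0],"rot": [0,0,0]},
    {"offset": [0,0.1,0],"rot": [0,0,0]},
  ],
)

```text
time: 11.5
position: [0.4702, -0.1127, 0.092]
tool_rot: [-0.171, 0.985, -0.001, 0.002]
ft_force: [1.8, 0.6, 4.8]
grip_width: 0.0048
grip_force: 2.4
```

Request:
apply_moves(
  series=[
    {"offset": [0,0,0.3],"rot": [0,0,0]},
    {"offset": [0,0,0.6],"rot": [0,0,0]},
    {"offset": [0,0,0.9],"rot": [0,0,0]},
    {"offset": [0,0,1.2],"rot": [0,0,0]},
    {"offset": [0,0,1.5],"rot": [0,0,0]},
    {"offset": [0,0,1.8],"rot": [0,0,0]},
    {"offset": [0,0,2.1],"rot": [0,0,0]},
    {"offset": [0,0,2.4],"rot": [0,0,0]},
    {"offset": [0,0,2.7],"rot": [0,0,0]},
    {"offset": [0,0,3.0],"rot": [0,0,0]},
    {"offset": [0,0,3.3],"rot": [0,0,0]},
    {"offset": [0,0,3.6],"rot": [0,0,0]},
    {"offset": [0,0,3.9],"rot": [0,0,0]},
    {"offset": [0,0,4.2],"rot": [0,0,0]},
    {"offset": [0,0,4.4],"rot": [0,0,0]},
    {"offset": [0,0,4.6],"rot": [0,0,0]},
    {"offset": [0,0,4.8],"rot": [0,0,0]},
    {"offset": [0,0,5.0],"rot": [0,0,0]},
    {"offset": [0,0,5.2],"rot": [0,0,0]},
    {"offset": [0,0,5.4],"rot": [0,0,0]},
  ],
)

```text
time: 13.5
position: [0.4686, -0.112, 0.1457]
tool_rot: [-0.171, 0.985, -0.0, 0.0]
ft_force: [1.6, 0.3, 3.9]
grip_width: 0.0044
grip_force: 1.7
```

Request:
apply_moves(
  series=[
    {"offset": [0,0,0.15],"rot": [0,0,0]},
    {"offset": [0,0,0.3],"rot": [0,0,0]},
    {"offset": [0,0,0.45],"rot": [0,0,0]},
    {"offset": [0,0,0.6],"rot": [0,0,0]},
    {"offset": [0,0,0.8],"rot": [0,0,0]},
    {"offset": [0,0,1.0],"rot": [0,0,0]},
    {"offset": [0,0,3],"rot": [0,0,0]},
    {"offset": [0,0,6],"rot": [0,0,0]},
    {"offset": [-2,-4,9],"rot": [0,0,0]},
    {"offset": [-4,-8,12],"rot": [0,0,0]},
    {"offset": [-4,-12,14],"rot": [0,0,0]},
    {"offset": [-4,-16,14],"rot": [0,0,0]},
    {"offset": [-4,-20,14],"rot": [0,0,0]},
    {"offset": [-4,-24,14],"rot": [0,0,0]},
    {"offset": [-4,-24,14],"rot": [0,0,0]},
    {"offset": [-4,-24,14],"rot": [0,0,0]},
  ],
)

```text
time: 15.1
position: [0.4275, -0.352, 0.2847]
tool_rot: [-0.17, 0.985, 0.001, -0.001]
ft_force: [-0.6, 0.0, -0.5]
grip_width: 0.004
grip_force: 0.0
```

Run:
```python
from h import *
o=get_obs();print(o['time'],o['position'],o['ft_force'])
a=shot('scene','s6')[210:350,260:440]
for cam in ['scene','top']:
  if cam=='top': b=shot('top','t6')[90:310,300:480]
  for q in ['lever_pad','lever','cell_front','cell_rear','flap_lip']:
    print(cam,q,[(np.round(d['centre'],4).tolist(),round(d['conf'],2)) for d in nets.spot_point(cam,q)[:4]])
a=cv2.resize(a,(400,311)); b=cv2.resize(b,(400,489)); a=cv2.copyMakeBorder(a,0,178,0,0,cv2.BORDER_CONSTANT)
cv2.imwrite('pics/c6.png',np.hstack([a,b])[:,:,::-1])
```

```text
15.1 [ 0.42753856 -0.35201079  0.28468867] [-0.62003395  0.00898167 -0.49334055]
scene lever_pad [([0.4692, -0.1099, 0.1311], 0.66)]
scene lever [([0.6692, -0.0379, 0.0881], 0.67)]
scene cell_front []
scene cell_rear [([0.363, -0.0934, 0.0052], 0.83), ([0.4281, -0.1821, 0.0081], 0.78), ([0.3379, 0.0593, 0.0075], 0.57)]
scene flap_lip [([0.639, 0.0296, 0.0478], 0.63)]
top lever_pad [([0.4723, -0.1142, 0.1318], 0.85), ([0.671, -0.0389, 0.0932], 0.33)]
top lever [([0.6745, -0.0404, 0.0903], 0.9), ([0.6661, 0.038, -0.0021], 0.65)]
top cell_front []
top cell_rear [([0.4284, -0.1868, 0.0114], 0.78), ([0.3619, -0.095, 0.006], 0.54), ([0.3404, 0.0604, 0.0123], 0.51)]
top flap_lip [([0.6398, 0.0282, 0.0471], 0.66)]
```

View pics/c6.png

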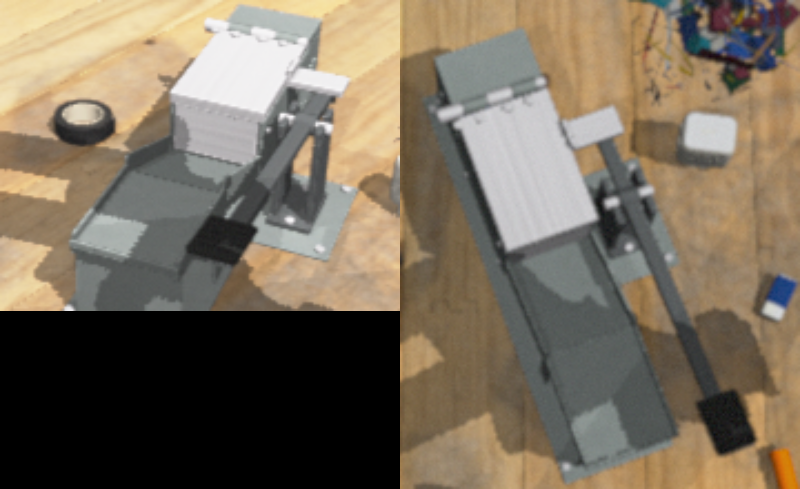

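The chute and landing are empty, and the flap is shut, with its lip measured at z 0.047. The lever's pin lies in the stand at (628,195), the pad is back up at about 0.131 m, and the arm is clear.

```bash
python3 -c "
from rig import hand_in
print(hand_in())"
```

```text
the job is handed in; nothing more can be done
None
```

I handed the job in at about 15 s of the 48 s; no verdict came back. The last pictures show the landing and chute empty, so both cells should be inside the safe. They also show the flap shut, the lever in its notch with its pad up at about 131 mm, and the arm clear.

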